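Find the loose bolt and hold its cap open

TASK

One of the three bolts on the paint pump's valve block is loose: going from left to right as you face the block, press firmly down on each of the three bolt heads in turn (all three); the loose one drops. Then lift the hinged cap of the loose bolt by its disc grip, well past half way to upright (about 60 degrees), and finish while still holding it open there. Leave the other two caps shut, lift no cap before its bolt has dropped, and do not disturb the things lying about.

Things in the scene. Friction and masses are not known exactly. Their poses are not given: they have to be found in the camera images.
- valve_block: grey valve block of a paint pump, fixed on the bench: 90 (x) x 280 (y) x 40 mm high, with feet 340 mm long. Origin: centre of its underside. x points away from the robot (turned up to 0.3 rad), y to the left, z up. Three like bolts stand on its y axis at y = +95 (left), 0 (middle), -95 mm (right), each with a hinged cap. Exactly one is loose; it may be any
- bolt_left (a joint): how far the left bolt has dropped, m: 0 at the start, 0.007 when a loose bolt has dropped all the way. A loose bolt drops under a push of about 2 N and stays down; a tight bolt gives less than 1.5 mm. Press straight down with 5 to 15 N on the head; a full drop brings the loose head 7 mm lower
- bolt_left_top (a point): centre of the top of the left bolt's six-sided steel head, 18 mm across, which stands through the 29 mm hole of its cap: at the start 62 mm above the bench and 10 mm above the cap's plate (3 mm above it once dropped). Axes as the block
- cap_left (a joint): opening of the cap of the left bolt, rad: 0 shut (lying level), 1.2 fully open; the hinge lies along the block's y at the far side of the bolt, so the grip swings up and away from the robot. The cap moves freely, weighs 70 g and falls shut when let go
- cap_left_grip (a point): centre of the left cap's grip: an upright black disc, 28 mm in diameter and 10 mm thick along the block's y, at the end of a 10 mm wide tongue towards the robot. Shut, it is 62 mm nearer to the robot than the bolt (along the block's x) and 60 mm above the bench. Pinch its flat faces along the block's y; it can turn between the fingers as the cap swings
- cap_left_hinge (a point): a fixed point on the hinge line of the left bolt's cap, 34 mm beyond the bolt along the block's x and 49 mm above the bench; the grip's centre moves on an arc of 96.6 mm radius about it (shut: 96 mm nearer to the robot and 11 mm higher)
- bolt_middle (a joint): how far the middle bolt has dropped, m: 0 at the start, 0.007 when a loose bolt has dropped all the way. A loose bolt drops under a push of about 2 N and stays down; a tight bolt gives less than 1.5 mm. Press straight down with 5 to 15 N on the head; a full drop brings the loose head 7 mm lower
- bolt_middle_top (a point): centre of the top of the middle bolt's six-sided steel head, 18 mm across, which stands through the 29 mm hole of its cap: at the start 62 mm above the bench and 10 mm above the cap's plate (3 mm above it once dropped). Axes as the block
- cap_middle (a joint): opening of the cap of the middle bolt, rad: 0 shut (lying level), 1.2 fully open; the hinge lies along the block's y at the far side of the bolt, so the grip swings up and away from the robot. The cap moves freely, weighs 70 g and falls shut when let go
- cap_middle_grip (a point): centre of the middle cap's grip: an upright black disc, 28 mm in diameter and 10 mm thick along the block's y, at the end of a 10 mm wide tongue towards the robot. Shut, it is 62 mm nearer to the robot than the bolt (along the block's x) and 60 mm above the bench. Pinch its flat faces along the block's y; it can turn between the fingers as the cap swings
- cap_middle_hinge (a point): a fixed point on the hinge line of the middle bolt's cap, 34 mm beyond the bolt along the block's x and 49 mm above the bench; the grip's centre moves on an arc of 96.6 mm radius about it (shut: 96 mm nearer to the robot and 11 mm higher)
- bolt_right (a joint): how far the right bolt has dropped, m: 0 at the start, 0.007 when a loose bolt has dropped all the way. A loose bolt drops under a push of about 2 N and stays down; a tight bolt gives less than 1.5 mm. Press straight down with 5 to 15 N on the head; a full drop brings the loose head 7 mm lower
- bolt_right_top (a point): centre of the top of the right bolt's six-sided steel head, 18 mm across, which stands through the 29 mm hole of its cap: at the start 62 mm above the bench and 10 mm above the cap's plate (3 mm above it once dropped). Axes as the block
- cap_right (a joint): opening of the cap of the right bolt, rad: 0 shut (lying level), 1.2 fully open; the hinge lies along the block's y at the far side of the bolt, so the grip swings up and away from the robot. The cap moves freely, weighs 70 g and falls shut when let go
- cap_right_grip (a point): centre of the right cap's grip: an upright black disc, 28 mm in diameter and 10 mm thick along the block's y, at the end of a 10 mm wide tongue towards the robot. Shut, it is 62 mm nearer to the robot than the bolt (along the block's x) and 60 mm above the bench. Pinch its flat faces along the block's y; it can turn between the fingers as the cap swings
- cap_right_hinge (a point): a fixed point on the hinge line of the right bolt's cap, 34 mm beyond the bolt along the block's x and 49 mm above the bench; the grip's centre moves on an arc of 96.6 mm radius about it (shut: 96 mm nearer to the robot and 11 mm higher)
- screwdriver: bystander: screwdriver with blue handle, 200 mm long, lying to the left of the block; origin at its underside centre
- marker: bystander: marker pen, 123 mm long, lying in front of the block; origin at its underside centre
- air_cap: bystander: small turned metal spray cap, 27 mm across, 16 mm high, in front of the block; origin at its underside centre

How it is judged:
By the outcome, as a careful person would: the job done as asked, in the order asked, and still so for the second after the job is handed in, while the arm keeps its last pose, push and grip.
It also fails if it takes over 46 s, if anything falls off the work surface, if the arm or the gripper's body presses on something with over 40 N, if the wrist force passes 120 N, or if a joint passes its speed limit or range.

ROBOT

A 6-joint arm with a two-finger parallel gripper is mounted at the origin on a cart in front of the work surface, level with it; the furniture and walls round the work are solid. World frame = base frame: x ahead of the robot, y to its left, z up, the work surface at z = 0. Lengths are in m, angles in rad, forces in N, time in s.
With the tool pointing down it reaches from about 0.275 to 0.75 m from the base axis. Payload 10.2 kg.
Tool frame: the origin (TCP) lies midway between the tips of the shut fingers; the grasp point (between the pads) lies 19 mm behind it (env.hold_point_z is the distance from the TCP to the grasp point, in m); x points along the fingers, z is the direction in which the jaws open and shut, and the axes are right-handed (so a half turn about x gives the same grasp; the last joint's range is limited). The gripper opens to 85 mm and grips with 20 to 120 N. Pads are 22 mm wide; open, the fingers measure 114 mm over their backs; the gripper's body (76 mm by 85 mm) begins 54 mm behind the grasp point. The pads swing forward as they close: fully open they stand 13 mm farther back than shut.
Start: joints at [1.113, 0.313, 1.498, -0, 1.331, -0.223], TCP at [0.122, 0.511, 0.231] pointing down, gripper open.
Joint ranges: [-2.94, 2.94], [-0.97, 2.17], [0.19, 2.56], [-1.23, 4.37], [0.02, 3.11], [-2.88, 2.88]. Speed limits (rad/s): [2.39, 2.39, 3.01, 3.14, 3.14, 3.14].

INTERFACE

Orientations are given as a unit quaternion [x, y, z, w].
In Python, from bench import env, kinematics, monitor, eyes, job gives the robot as it stands. The module is installed in compiled form; this text tells all that it offers. Calls block until the motion is done:
- env.reach(position, orientation): joint-space move of the TCP to a pose.
- env.movel(position, velocity=0.15, frame=None, guard=None): straight line of the TCP; frame=None keeps the orientation; velocity is the mean speed in m/s. With guard (N) it stops when the force on the tool has changed by that much, and returns True; else False.
- env.set_joints(angles): joint-space move.
- env.release() and env.close_gripper(effort=None): open the fingers fully, or close them until they stop; effort is the grip in N (None keeps the last).
- env.hold(seconds).
- kinematics.ik(position, orientation): joint angles nearest the present ones, or None.
- monitor.sense(): the state.
- eyes.grab_frame(name): name is "side" or "top" or "wrist"; returns a dict with "frame" (384x512x3 uint8, red, green, blue), "mtx" (3x3 intrinsics, pixels), "view" (4x4, takes a point from world to camera coordinates). Camera axes: x right, y down, z forward; pixel columns grow to the right and rows downward; lengths in m; the calibration is good to about 2 mm. The wrist camera is an equidistant fisheye: a pixel r from the principal point sees the ray r / f radians off the axis. A picture is of the moment at which its call begins. There is no depth.
A pose or a line that the arm cannot do raises env.MotionError and nothing moves.
- job.hand_in(): hands the job in, once; it reports no verdict.
The state is a dict: "clock": time; "joints": joint angles; "qvel": joint speeds; "joint_efforts": joint torques, N m; "position": TCP position; "ee_rot": TCP orientation; "contact_force": force on the tool from outside, world axes, zero at the start; "ft_torque": the same for the moment, N m; "finger_gap": opening from 0.0 (shut) to 1.0 (fully open).
Only numpy, scipy, OpenCV 4.12 (cv2) and the standard library are available. Lean on these libraries where they do the work, as an engineer would, in place of code of your own. Each camera call takes 0.05 s, during which the arm holds its last target.

## Working session

There is one attempt and no reset: what is moved stays moved. The work goes in short steps, each a Python script; the robot and the scene stay as the last script left them, time stands still between calls to the robot, and variables do not carry over. Pictures are saved under pics/ and viewed, and the job is handed in when it is done.

```bash
mkdir -p pics
python3 - <<'E'
from bench import env,kinematics,monitor,eyes,job
import cv2,numpy as np
for n in ["side","top","wrist"]:
    f=eyes.grab_frame(n); cv2.imwrite(f"pics/{n}0.png",f["frame"][:,:,::-1]); print(n,f["mtx"].round(1).tolist(),f["view"].round(4).tolist())
s=monitor.sense(); print(s); print(env.hold_point_z)
E
```

```text
side [[422.5, 0.0, 253.6], [0.0, 422.5, 193.4], [0.0, 0.0, 1.0]] [[-0.9756, -0.2198, 0.0012, 0.5444], [-0.0848, 0.3715, -0.9246, 0.0831], [0.2028, -0.9021, -0.381, 0.8521], [0.0, 0.0, 0.0, 1.0]]
top [[458.0, 0.0, 256.9], [0.0, 458.0, 191.3], [0.0, 0.0, 1.0]] [[0.011, -0.9998, -0.0147, 0.1044], [-0.9902, -0.0089, -0.1393, 0.5512], [0.1392, 0.0161, -0.9901, 0.9259], [0.0, 0.0, 0.0, 1.0]]
wrist [[297.3, 0.0, 258.1], [0.0, 297.3, 193.7], [0.0, 0.0, 1.0]] [[0.233, 0.9725, -0.0024, -0.5238], [0.9371, -0.2238, 0.268, -0.0349], [0.2601, -0.0647, -0.9634, 0.3799], [0.0, 0.0, 0.0, 1.0]]
{'clock': 0.15, 'joints': array([ 1.11260282e+00,  3.13360986e-01,  1.49823374e+00,  2.02509850e-05,
        1.33101990e+00, -2.23367093e-01]), 'qvel': array([-0.00105896, -0.00205258, -0.00101691, -0.00265708,  0.00083449,
       -0.00170533]), 'joint_efforts': array([ 8.39486074e-04, -4.12368250e+01, -2.59801394e+01, -2.14337460e-04,
        3.15076264e-03, -5.28314638e-05]), 'position': array([0.12205939, 0.51042216, 0.23085718]), 'ee_rot': array([-0.43813342,  0.55545947,  0.43783516,  0.5548011 ]), 'contact_force': array([0.12759205, 0.15370735, 0.64737455]), 'ft_torque': array([ 0.00720904, -0.05904467, -0.0107957 ]), 'finger_gap': 1.0028223805463843}
0.0187
```

View pics/top0.png

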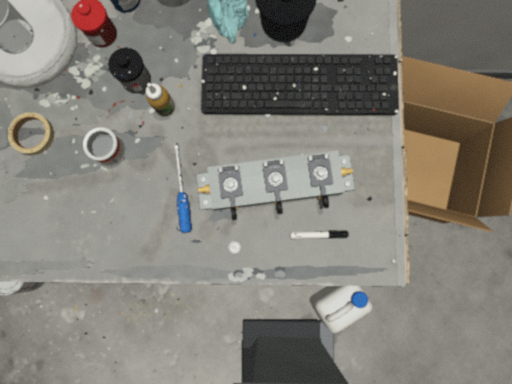

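View pics/side0.png

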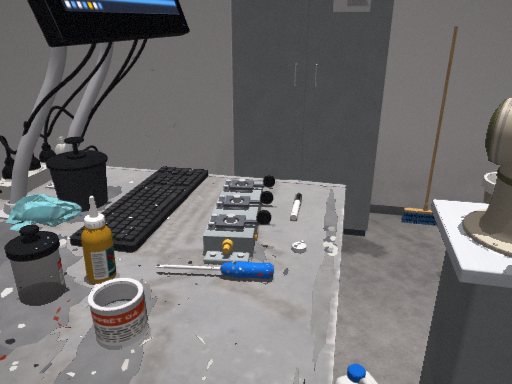

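View pics/wrist0.png

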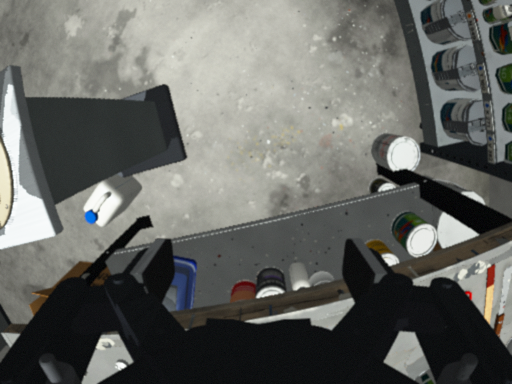

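Run:
```python
import cv2
a=cv2.imread("pics/top0.png")[145:255,170:365]; cv2.imwrite("pics/topz.png",cv2.resize(a,None,fx=4,fy=4,interpolation=cv2.INTER_CUBIC))
a=cv2.imread("pics/side0.png")[160:290,150:310]; cv2.imwrite("pics/sidez.png",cv2.resize(a,None,fx=4.5,fy=4.5,interpolation=cv2.INTER_CUBIC))
```

```text
(no output)
```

View pics/topz.png

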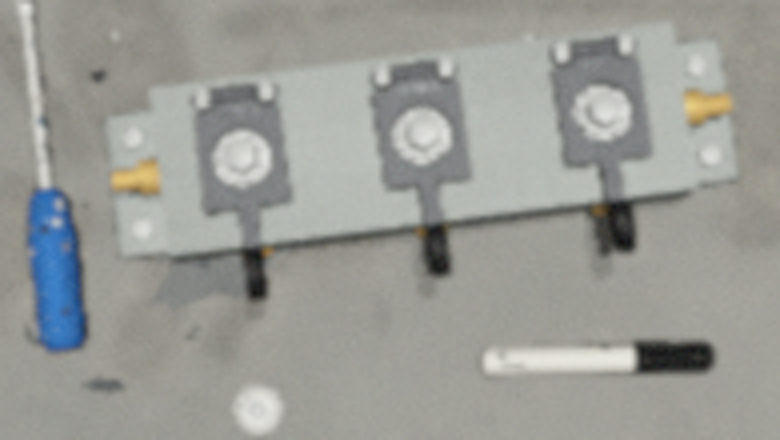

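View pics/sidez.png

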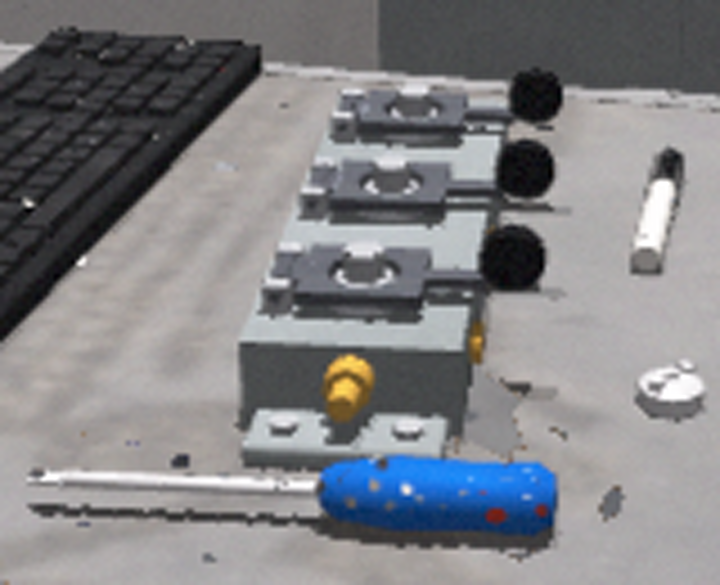

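```bash
cat > h.py <<'E'
from bench import env,kinematics,monitor,eyes,job
import cv2,numpy as np
from scipy.spatial.transform import Rotation as R
from scipy.optimize import least_squares
def proj(f,P):
    P=np.atleast_2d(P); c=P@f["view"][:3,:3].T+f["view"][:3,3]
    return c[:,:2]/c[:,2:]*[f["mtx"][0,0],f["mtx"][1,1]]+f["mtx"][:2,2]
E
cat > fit.py <<'E'
from h import *
T=eyes.grab_frame("top");S=eyes.grab_frame("side")
z=lambda l,s,o:np.array(l)/s+o
tb=z([(245,154.5),(424,132),(606,109)],4,(170-.375,145-.375))
tg=z([(257,274),(436,250),(621,226)],4,(170-.375,145-.375))
sg=z([(513,258),(526,168),(536,95)],4.5,(150-.39,160-.39))
ys=[.095,0,-.095]
B=np.array([[0,y,.062] for y in ys]);G=np.array([[-.062,y,.060] for y in ys])
def w(p,L):
    c,s=np.cos(p[2]),np.sin(p[2]); return L@np.array([[c,-s,0],[s,c,0],[0,0,1]]).T+[p[0],p[1],0]
def res(p,a=(1,1,1)): return np.concatenate([a[0]*(proj(T,w(p,B))-tb).ravel(),a[1]*(proj(T,w(p,G))-tg).ravel(),a[2]*(proj(S,w(p,G))-sg).ravel()])
for a in [(1,1,1),(1,1,0),(1,0,0),(0,0,1),(0,1,0)]:
    r=least_squares(res,[.5,0,0],args=(a,)); print(a,r.x.round(4)); 
    if a==(1,1,1): print(r.fun.reshape(-1,2).round(1).tolist()); np.save("pose.npy",r.x); print(w(r.x,B).round(4),w(r.x,G).round(4))
E
python3 fit.py
```

```text
(1, 1, 1) [0.5767 0.0713 0.135 ]
[[-1.0, -0.4], [-0.1, -0.5], [-0.0, -0.4], [-0.5, -0.5], [0.7, -0.2], [0.4, 0.0], [0.6, -0.3], [0.6, 0.0], [0.8, 0.1]]
[[ 0.5639  0.1655  0.062 ]
 [ 0.5767  0.0713  0.062 ]
 [ 0.5895 -0.0228  0.062 ]] [[ 0.5025  0.1571  0.06  ]
 [ 0.5153  0.063   0.06  ]
 [ 0.5281 -0.0311  0.06  ]]
(1, 1, 0) [0.576  0.0712 0.1351]
(1, 0, 0) [0.5758 0.0705 0.1357]
(0, 0, 1) [0.5779 0.0723 0.1384]
(0, 1, 0) [0.5762 0.0722 0.1412]
```

```bash
cat >> h.py <<'E'
p=np.load("pose.npy")
def loc(x,y,z):
    c,s=np.cos(p[2]),np.sin(p[2]); return np.array([p[0]+c*x-s*y,p[1]+s*x+c*y,z])
zc=np.array([-np.sin(p[2]),np.cos(p[2]),0]); xc=np.array([0,0,-1.])
def quat(sg=1):
    zz=zc*sg; return R.from_matrix(np.c_[xc,np.cross(zz,xc),zz]).as_quat()
def pick(pos):
    c=[]
    for sg in(1,-1):
        j=kinematics.ik(pos,quat(sg))
        if j is not None: c.append((np.abs(np.array(j)-monitor.sense()["joints"]).max(),sg,j))
    return min(c,key=lambda t:t[0])
def snap(n,name):
    f=eyes.grab_frame(n); cv2.imwrite(f"pics/{name}.png",f["frame"][:,:,::-1]); return f
E
python3 - <<'E'
from h import *
t=loc(0,.095,.13); a=pick(t); print(a)
env.close_gripper(); env.reach(t,quat(a[1]))
s=monitor.sense(); print(s["clock"],s["position"],s["finger_gap"],t,s["contact_force"])
snap("wrist","w1"); snap("top","t1"); snap("side","s1")
E
```

```text
(np.float64(1.396181831008932), 1, array([ 8.62368314e-02,  5.40862739e-01,  1.43432242e+00, -4.44089210e-16,
        1.16640750e+00, -1.61957678e+00]))
3.0667 [0.56369376 0.1662653  0.13018871] 0.002008165576846625 [0.56391536 0.16548498 0.13      ] [ 0.23402859 -0.20882894 -0.13613378]
```

View pics/w1.png

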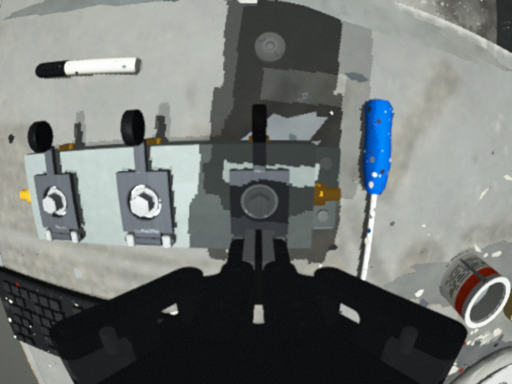

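View pics/s1.png

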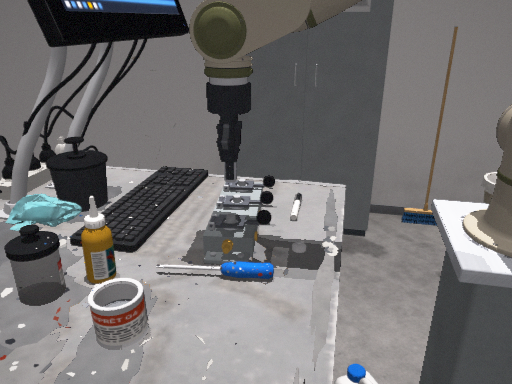

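```bash
cat >> h.py <<'E'
def projw(f,P):
    P=np.atleast_2d(P); c=P@f["view"][:3,:3].T+f["view"][:3,3]
    rho=np.linalg.norm(c[:,:2],axis=1); th=np.arctan2(rho,c[:,2])
    return c[:,:2]/rho[:,None]*th[:,None]*f["mtx"][0,0]+f["mtx"][:2,2]
E
python3 - <<'E'
from h import *
f=eyes.grab_frame("wrist")
im=f["frame"][90:260,10:310,::-1]; 
L=[loc(0,y,.062) for y in(.095,0,-.095)]+[loc(-.062,y,.06) for y in(.095,0,-.095)]
u=projw(f,L); print(u.round(1))
im=cv2.resize(im,None,fx=2.6,fy=2.6,interpolation=cv2.INTER_CUBIC)
for q in u: cv2.drawMarker(im,tuple(int(v) for v in (q-[10,90]+.5)*2.6),(0,0,255),cv2.MARKER_CROSS,12,1)
cv2.imwrite("pics/w1z.png",im)
E
```

```text
[[257.8 205.9]
 [137.7 205.1]
 [ 47.6 203.6]
 [257.8 121.7]
 [132.3 126. ]
 [ 40.  134.9]]
```

View pics/w1z.png

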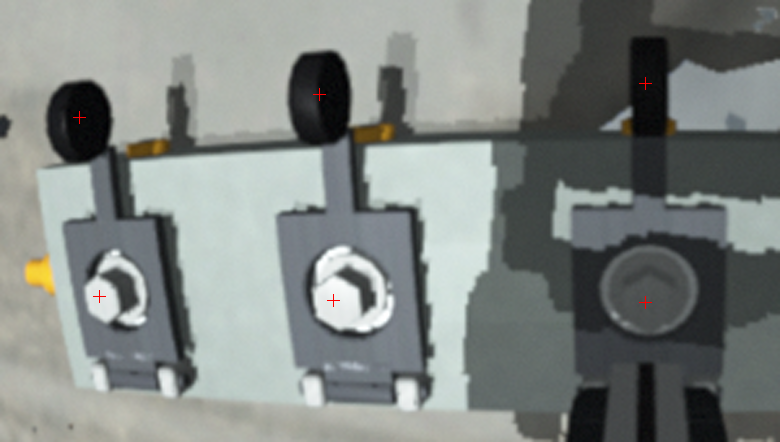

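```bash
cat > press.py <<'E'
from h import *
import sys
y=float(sys.argv[1]); t=loc(0,y,.13); t[1]+=.0007
s=monitor.sense(); f0=s["contact_force"]
if np.linalg.norm(s["position"][:2]-t[:2])>.01: env.movel(t,.15)
t[2]=.075; env.movel(t,.12)
t[2]=.050; f0=monitor.sense()["contact_force"]
g=env.movel(t,.02,guard=8)
s=monitor.sense(); print(g,s["clock"],s["position"].round(4),(s["contact_force"]-f0).round(2))
env.hold(.3)
s=monitor.sense(); print(s["position"].round(4),(s["contact_force"]-f0).round(2),s["ft_torque"].round(2))
snap("side",f"sp{y}"); 
t[2]=.13; env.movel(t,.15); print(monitor.sense()["clock"])
snap("wrist",f"wp{y}")
E
python3 press.py 0.095
```

```text
True 4.625 [0.5639 0.1662 0.0617] [-2.79  0.62  6.87]
[0.5639 0.1662 0.0618] [-2.68  0.01  5.59] [-0.1   0.26 -0.05]
5.5833
```

```bash
sed -i 's/guard=8/guard=11/' press.py; python3 press.py 0.095; python3 press.py 0.0
```

```text
True 6.9917 [0.5639 0.1662 0.0617] [-1.12  0.49  7.23]
[0.5639 0.1662 0.0617] [-1.77 -0.16  6.11] [-0.03  0.27 -0.03]
7.95
True 10.1417 [0.5767 0.072  0.0617] [-2.69  1.05  4.91]
[0.5767 0.072  0.0617] [-2.2   0.1   4.96] [-0.02  0.32 -0.01]
11.1
```

```bash
python3 - <<'E'
s=open('press.py').read()
s=s.replace("env.hold(.3)\n","""z=s["position"][2]
for k in range(10):
    z-=.0004; t[2]=z; env.movel(t,.01); env.hold(.05)
    s=monitor.sense(); fz=(s["contact_force"]-f0)[2]; print(k,s["position"][2].round(4),fz.round(1))
    if fz>8: break
env.hold(.2)
""")
open('press.py','w').write(s)
E
python3 press.py 0.0
```

```text
True 12.5083 [0.5767 0.0721 0.0617] [-2.5   0.9   6.83]
0 0.0617 6.4
1 0.0617 9.0
[0.5767 0.072  0.0617] [-3.66 -0.43  9.21] [-0.03  0.71  0.02]
13.9667
```

Middle is tight too (9 N, no give). Now the right.

```bash
python3 press.py -0.095
```

```text
True 16.3583 [ 0.5895 -0.0221  0.055 ] [-1.71 -0.13  6.27]
0 0.055 5.4
1 0.055 8.0
[ 0.5895 -0.0221  0.055 ] [-4.37 -0.21  7.93] [0.09 0.64 0.  ]
17.8667
```

Run:
```python
import cv2
a=cv2.imread("pics/wp0.095.png");b=cv2.imread("pics/wp0.0.png");c=cv2.imread("pics/wp-0.095.png")
cv2.imwrite("pics/cmp.png",cv2.resize(__import__('numpy').vstack([x[95:255] for x in(a,b,c)]),None,fx=1.25,fy=1.25))
```

```text
(no output)
```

View pics/cmp.png

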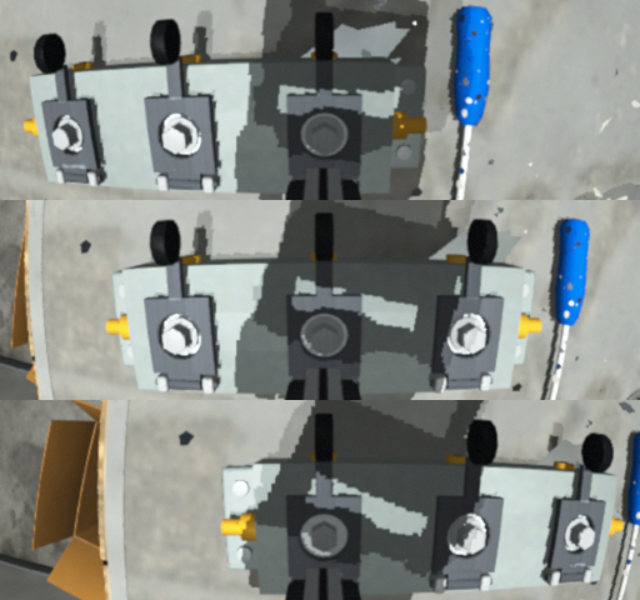

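```bash
cat > g.py <<'E'
from h import *
t=loc(-.065,-.095,.13); t[1]+=.0007
env.release(); env.movel(t,.15)
f0=monitor.sense()["contact_force"]
t[2]=.047; print(env.movel(t,.12,guard=10))
env.close_gripper(30); s=monitor.sense()
print(s["clock"],s["position"].round(4),s["finger_gap"],(s["contact_force"]-f0).round(2)); snap("wrist","wg"); snap("side","sg")
E
python3 g.py
```

```text
False
20.8 [ 0.525  -0.0303  0.0471] 0.11284847138784035 [-0.74  3.81  1.67]
```

View pics/wg.png

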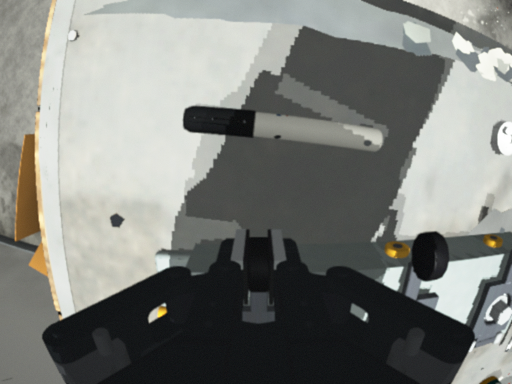

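View pics/sg.png

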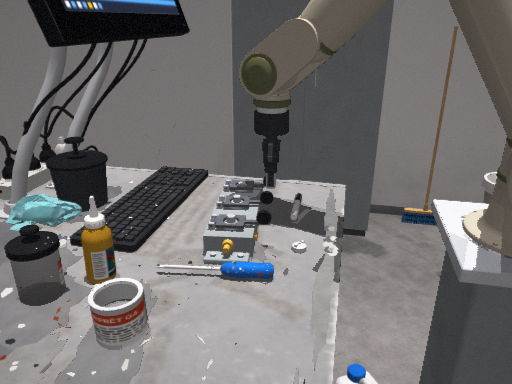

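```bash
cat > lift.py <<'E'
from h import *
s=monitor.sense(); p0=s["position"].copy(); f0=s["contact_force"]
ax=np.array([np.cos(p[2]),np.sin(p[2]),0]); r=np.hypot(.096,.011); a0=np.arctan2(.011,.096)
for d in list(range(5,61,5))+[63]:
    a=a0+np.radians(d)
    dx=r*(np.cos(a0)-np.cos(a)); dz=r*(np.sin(a)-np.sin(a0))
    env.movel(p0+ax*dx+[0,0,dz],.06)
    s=monitor.sense(); f=s["contact_force"]-f0; print(d,round(s["clock"],2),f.round(1),round(s["finger_gap"],3))
    if np.linalg.norm(f)>20: print("force stop"); break
snap("wrist","wl"); snap("side","sl"); snap("top","tl")
E
python3 lift.py
```

```text
5 21.19 [ 2.4 -2.3 -3.8] 0.11
10 21.48 [ 2.2 -1.  -3.5] 0.11
15 21.77 [ 3.5 -2.1 -5.6] 0.109
20 22.07 [ 0.6 -1.6 -5. ] 0.109
25 22.36 [ 0.4 -1.6 -4.4] 0.111
30 22.65 [-0.3 -0.7 -3.3] 0.112
35 22.94 [-1.5 -0.7 -3. ] 0.105
40 23.23 [-0.8 -0.9 -4.2] 0.11
45 23.52 [ 0.7 -0.  -4.3] 0.106
50 23.82 [-1.   0.1 -3.6] 0.113
55 24.11 [-1.1  0.2 -3.2] 0.113
60 24.4 [-0.5  0.9 -4.1] 0.108
63 24.65 [-0.4 -0.2 -3. ] 0.108
```

Run:
```python
import cv2,numpy as np
a=cv2.imread("pics/sl.png")[60:300,150:350];b=cv2.imread("pics/tl.png")[140:260,170:370]
cv2.imwrite("pics/l.png",np.hstack([cv2.resize(a,None,fx=2.4,fy=2.4)[:,:480],cv2.resize(b,(300,180)).copy() if 0 else np.vstack([cv2.resize(b,(320,192)),np.zeros((384,320,3),np.uint8)])]))
```

```text
(no output)
```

View pics/l.png

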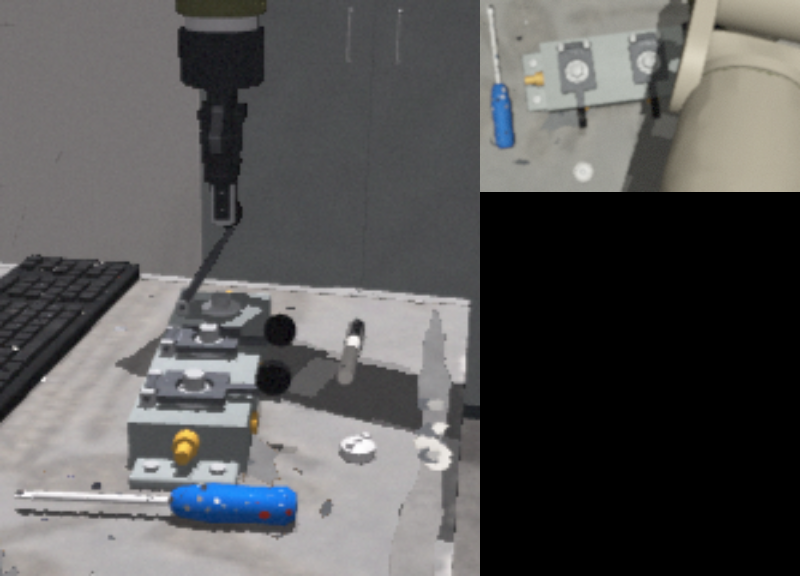

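View pics/wl.png

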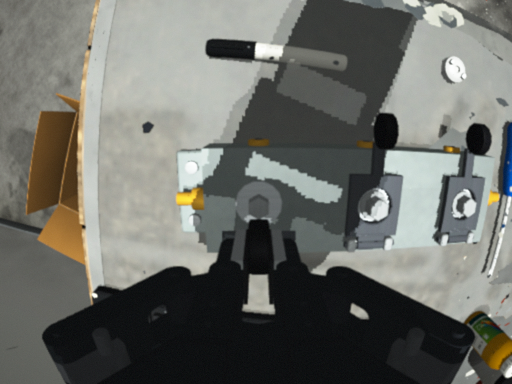

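Run:
```python
from h import *
env.hold(.5)
S=snap("side","sl2"); r=np.hypot(.096,.011)
im=cv2.resize(S["frame"][110:210,200:300,::-1],None,fx=6,fy=6,interpolation=cv2.INTER_CUBIC)
for d in(50,56,63,68):
    a=np.arctan2(11,96)+np.radians(d); q=proj(S,loc(.034-r*np.cos(a),-.095,.049+r*np.sin(a)))[0]; print(d,q.round(1))
    cv2.circle(im,tuple(int(v) for v in (q-[200,110]+.5)*6),3,(0,0,255),-1)
cv2.imwrite("pics/sl2z.png",im); s=monitor.sense(); print(s["clock"],s["finger_gap"],s["position"])
```

```text
50 [250.8 151. ]
56 [246.9 148.7]
63 [242.1 146.5]
68 [238.5 145.2]
25.35 0.11153764828187497 [ 0.58718162 -0.0217451   0.12738445]
```

View pics/sl2z.png

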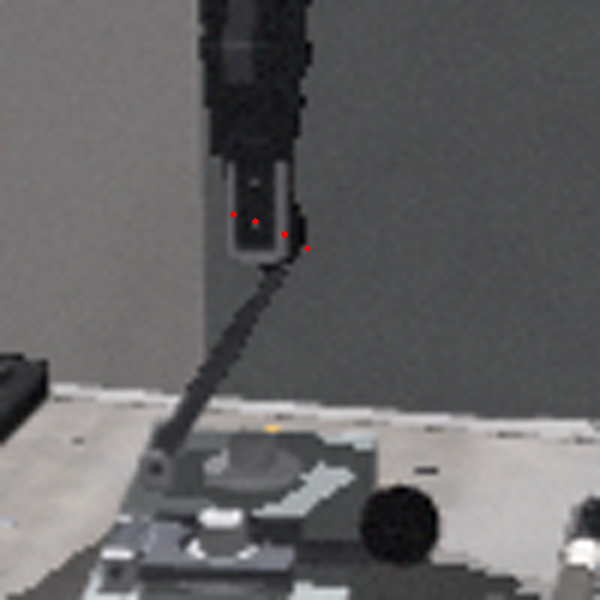

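Run:
```python
from h import *
s=monitor.sense(); ax=np.array([np.cos(p[2]),np.sin(p[2]),0]); r=.0966; a=np.arctan2(11,96)+np.radians(61)
b=a+np.radians(3)
env.movel(s["position"]+ax*r*(np.cos(a)-np.cos(b))+[0,0,r*(np.sin(b)-np.sin(a))],.04)
env.hold(.5)
s2=monitor.sense(); print(s2["clock"],s2["finger_gap"],(s2["contact_force"]-s["contact_force"]).round(1))
S=snap("side","sl3"); cv2.imwrite("pics/sl3z.png",cv2.resize(S["frame"][110:300,150:320,::-1],None,fx=3.1,fy=3.1,interpolation=cv2.INTER_CUBIC))
```

```text
26.1417 0.10640712153064907 [ 1.2  0.6 -1. ]
```

View pics/sl3z.png

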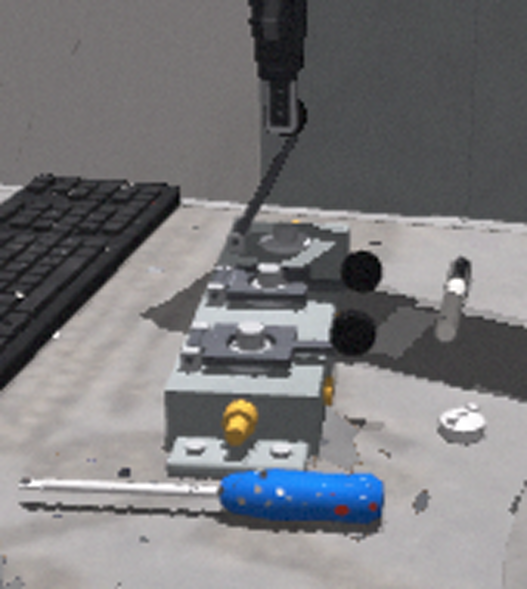

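The right cap is held open (disc at about (300,117) in the zoomed picture). The other two caps are level and the bystanders have not moved.

Run:
```python
from bench import job; print(job.hand_in())
```

```text
the job is handed in; nothing more can be done
None
```

The right bolt was the loose one. I lifted its cap to about 63° and handed the job in at about 26 s, still holding the cap there.

- **Presses:** I pressed left, then middle, then right. The left and middle bolts each took two presses, because the first push came out at only about 5–7 N.

| Bolt | Push held (N) | Head height under the push (mm) | Result |
|---|---|---|---|
| left | about 6 | 61.7 | tight |
| middle | about 9 | 61.7 | tight |
| right | about 8 | 55.0 | dropped the full 7 mm |

- **Lift:** I pinched the right cap's disc with 30 N and raised it along its arc; the force on the tool changed by less than 8 N. The finger opening stayed at about 9–10 mm, so the disc was still held.
- **Last checks:** The side camera shows the right cap open, the other two caps shut, and the screwdriver, marker and spray cap where they lay.
- **Disagreement:** After the arm had moved the equivalent of 63°, I read only about 60° in the side picture, a few millimetres of difference. I raised the cap another 3°. The angle is read from pictures, so it is good to a few degrees.

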